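Release the ratchet and shut the flap of a small grey box

ROBOT

A 7-joint arm with a two-finger parallel gripper is mounted at the origin on the work surface. World frame = base frame: x ahead of the robot, y to its left, z up, the work surface at z = 0. Lengths are in m, angles in degrees, forces in N, time in s.
With the tool pointing down it reaches from about 0.35 to 0.9 m from the base axis. Payload 19.9 kg.
Tool frame: the origin (TCP) lies on the mounting face of the last link; the fingertips stand 173 mm ahead of it and the grasp point (between the pads) lies 155 mm ahead of it (bot.tcp_to_grasp is the distance from the TCP to the grasp point, in m); z points along the fingers, y is the line along which they close (so a half turn about z gives the same grasp; the last joint's range is limited). The gripper opens to 85 mm and grips with 20 to 120 N. Pads are 22 mm wide; open, the fingers measure 114 mm over their backs; the gripper's body (76 mm by 85 mm) begins 54 mm behind the grasp point. The pads swing forward as they close: fully open they stand 13 mm farther back than shut.
Start: joints at [64.945, 23.915, -0.59, 92.452, 0.269, 63.638, -3.037], TCP at [0.241, -0.577, 0.405] pointing down, gripper open.
Joint ranges: [-161.28, 161.28], [-22.2, 115.67], [-73.04, 71.86], [3.21, 147.25], [-68.34, 248.33], [10.77, 114.83], [-161.83, 161.83]. Speed limits (degrees/s): [108.29, 108.29, 136.94, 136.94, 172.46, 172.46, 172.46].

INTERFACE

Orientations are given as [roll, pitch, yaw] about the fixed x, y, z axes, in that order (R = Rz(yaw) Ry(pitch) Rx(roll)).
In Python, from rig import bot, capture, camera_params gives the robot as it stands.
- The arm moves only by the tool carry_out, never from a script. Its argument "targets" is a list of rows, each a list of 2 entries, a list of its own where there are three numbers: the shift along the tool's x, y, z as a fraction of full scale, then the turn, a rotation vector about the tool's x, y, z as a fraction of full scale. A call has 1 to 8 rows; each row shifts and turns the commanded pose from where the row before left it, along the tool's axes as they then stand; what a row does not reach is not made up. Full scale, the value 1, is 0.12 m for a shift and 2 pi rad for a turn. A row lasts 1/10 s, in which the tool goes at most 50 mm and 8.59 degrees, less where a joint would pass 70% of its speed; a pose out of reach is approached as far as the arm can. A call with a number of a shift or a turn outside -1 to 1 is refused whole. A call with a gripper value outside its range is refused whole. "claw" is the gripper's target within -1 to 1 (shut at 1, half-way at 0, fully open at -1), set as the call begins (left out, the last holds). The fingers move at their own pace and stop on an object; the grip force is fixed at half the most. Time passes only in rows, so rows that do not move let the fingers close. It gives the time, the measured TCP pose, the force, the opening and the grip force at its end, in the units of the state.
- bot.state(): the state, without advancing time (a new reading comes with each control period).
- capture(name): name is "scene" or "top" or "wrist"; returns the picture (420x560x3 uint8, red, green, blue); there is no depth.
- camera_params(name): a dict with "intrinsics" (3x3 intrinsics, pixels), "k1" (the pictures are not rectified: a ray, as slopes to the right and down, at radius r is drawn at 1 + k1 r^2 times it, then the intrinsics apply), "view" (4x4, takes a point from world to camera coordinates). Camera axes: x right, y up, looking along -z (the intrinsics and any distortion apply to the point x, -y, -z); pixel columns grow to the right and rows downward; lengths in m; the calibration is good to about 2 mm. A picture is of the moment at which its call begins: read the wrist's pose just before it. camera_params takes no time and is no camera call; for the wrist camera it gives the pose at the moment of the call.
- bot.close_job(): hands the job in; it is judged then, once.
The state is a dict: "t": time; "qpos": joint angles; "qvel": joint speeds; "joint_torque": joint torques, N m; "position": TCP position; "eef_rot": TCP orientation; "ft_force": force on the tool from outside, world axes, zero at the start; "wrist_torque": the same for the moment, N m; "gripper_width": opening from 0.0 (shut) to 1.0 (fully open); "gripper_force": force on a finger pad.
Only numpy, scipy, OpenCV 4.12 (cv2) and the standard library are available. Lean on these libraries where they do the work, as an engineer would, in place of code of your own. Each camera call takes 0.05 s, during which the arm holds its last target. There are 200 camera calls.

TASK

The flap of the small grey box stands half open, held up by a steel ratchet pawl on the box's side. With a fingertip press the pawl's thumb tab all the way down so that its nose swings clear of the teeth, then push the flap down past the teeth until it is fully shut, and leave the tab down and the flap shut. Only press and push: do not pinch or lift the tab or the flap, do not force the flap down while the pawl is engaged, and leave the cup, egg cup and coasters where they are.

Things in the scene. Friction and masses are not known exactly. Their poses are not given: they have to be found in the camera images.
- greybox: Grey plastic box, 110 x 110 mm, 85 mm high, fixed to the shelf by a magnet base. Origin: centre of its underside. Seen from the robot it stands turned about a quarter turn: its own -x side, the front, faces roughly to the right (world -y), the flap hinge lies along the top of its own +x side (roughly left), and the ratchet is on the outside of its own -y side (facing roughly away from the robot); z up.
- flap_hinge (a point): Middle of the flap's hinge line, 55 mm to +x of the box centre and 85 mm above the shelf; the hinge runs along the box's y. A toothed disc on the flap (42 mm radius to the tooth tips, 6 mm thick) turns on the hinge line 61 to 67 mm to the -y side of the box centre.
- flap_edge (a point): Middle of the flap's free front edge, on its outer (upper when shut) face. The flap is a grey plate 112 x 112 mm, 5 mm thick; this point is 112 mm from the hinge line. When shut, the outer face is level and 90 mm above the shelf.
- flap (a joint): Flap opening angle, rad: 0 fully shut (lying on the rim), growing as the front edge rises; starts between 0.86 and 1.0, and can open to 1.3. The hinge is stiff: the flap stays where it is left, and takes about 0.2 N m to turn (about 4 N pressing straight down on the outer face 45 to 60 mm in front of the hinge line; this vertical line crosses the flap at every angle). With the pawl engaged a tooth stops the flap at 0.84; two more teeth follow at 0.45 and 0.07.
- tab_top (a point): Centre of the top of the pawl's thumb tab: a flat steel pad 32 mm (box x) by 34 mm (box y), 6 mm thick, at the front end of the pawl, off the box's front -y corner. At the start it is 55 mm above the shelf; fully pressed it is about 22 mm above the shelf, having moved down about 33 mm and less than 10 mm sideways. Nothing stands above it.
- pawl (a joint): Pawl angle, rad: 0 with the nose engaged in the teeth (start within 0.01), growing as the tab is pressed down; the nose is clear of the teeth above about 0.18, the stop is at 0.36. Its pivot is about 94 mm behind the tab. It is stiff (about 3 N at the tab) and has no return spring: it stays where it is left.
- measuring_cup: Stainless measuring cup, 72 mm across, 50 mm high, loose, with a flat handle reaching 104 mm from its axis along its +y near the rim. Origin: centre of its underside. Bystander.
- egg_cup: Orange ceramic egg cup, 48 mm across, 58 mm high, loose. Origin: centre of its underside. Bystander.
- coaster_a: Square bamboo coaster, 95 x 95 x 8 mm, loose, beyond the ratchet side of the box (its own -y). Origin: centre of its underside. Bystander.
- coaster_b: Square bamboo coaster, 95 x 95 x 8 mm, loose, beyond the box's hinge side (its own +x). Origin: centre of its underside. Bystander.
Things that resemble listed ones, but are neither listed nor needed, are in the scene too. There is more than one size of the greybox; the job needs the larger.

How it is judged:
By the outcome, as a careful person would: the job done as asked, in the order asked, and still so for the second after the job is handed in, with the robot touching nothing.
It also fails if it takes over 48 s, if anything falls off the work surface, if the arm or the gripper's body presses on something with over 40 N, if the wrist force passes 120 N, or if a joint passes its speed limit or range.

## Working session

There is one attempt and no reset: what is moved stays moved. The work goes in short steps, Python scripts to look and compute and a tool call to move; the robot and the scene stay as the last step left them, time stands still between calls to the robot, and variables do not carry over. Pictures are saved under pics/ and viewed, at most 10 in all, crops included, and the job is handed in when it is done.

Besides the shell and the picture viewer there is one more tool, called after "Emit:" by a JSON object that holds its "op" and its "data". carry_out: Moves the arm, as the interface text tells. Shift numbers are shares of 0.12 m and turn numbers shares of 2 pi rad, none past 1 either way. Its arguments: {"type":"object","properties":{"targets":{"type":"array"},"claw":{"type":"number"}},"required":["targets"]}

```bash
mkdir -p pics; cat > h.py <<'E'
import numpy as np, cv2
from rig import bot, capture, camera_params
def proj(P,c):
    V=np.array(c["view"]);K=np.array(c["intrinsics"]);p=V[:3,:3]@np.array(P)+V[:3,3]
    s=np.array([p[0],-p[1]])/-p[2];s=s*(1+c["k1"]*(s@s));return K[:2,:2]@s+K[:2,2]
def ray(px,c):
    V=np.array(c["view"]);K=np.array(c["intrinsics"]);d=np.linalg.solve(K[:2,:2],np.array(px)-K[:2,2])
    s=d.copy()
    for _ in range(20): s=d/(1+c["k1"]*(s@s))
    w=V[:3,:3].T@np.array([s[0],-s[1],-1.]);return -V[:3,:3].T@V[:3,3],w/np.linalg.norm(w)
def onz(px,c,z):
    o,w=ray(px,c);return o+w*(z-o[2])/w[2]
def tri(obs):
    A=np.zeros((3,3));b=np.zeros(3)
    for px,c in obs:
        o,w=ray(px,c);M=np.eye(3)-np.outer(w,w);A+=M;b+=M@o
    return np.linalg.solve(A,b)
E
python3 - <<'E'
from h import *
ims=[]
print(bot.state())
for n in("scene","top","wrist"):
    i=capture(n);cv2.imwrite(f"pics/{n}0.png",i[:,:,::-1]);ims.append(i)
    c=camera_params(n);print(n,np.round(-np.array(c["view"])[:3,:3].T@np.array(c["view"])[:3,3],3),c["k1"])
a=np.zeros((600,800,3),np.uint8)
a[:300,:400]=cv2.resize(ims[0],(400,300));a[:300,400:]=cv2.resize(ims[1],(400,300));a[300:,:400]=cv2.resize(ims[2],(400,300))
E
```

```text
{'t': 0.0, 'qpos': array([64.94411427, 23.94832372, -0.59222181, 92.48672477,  0.26820782,
       63.6386739 , -3.03468728]), 'qvel': array([-0.07157477,  0.0200246 , -0.03443252, -0.04795314, -0.01727902,
       -0.13115086,  0.01352887]), 'joint_torque': array([-4.75275192e-04, -8.64461875e+01,  6.78043719e-01, -4.34899843e+01,
        1.89894077e-02,  7.52034306e-03, -6.91893433e-06]), 'position': array([ 0.24093781, -0.57653558,  0.40404807]), 'eef_rot': array([-1.79927754e+02,  3.60976681e-03,  2.26818391e+01]), 'ft_force': array([-0.33031859,  0.09533965, -0.37806187]), 'wrist_torque': array([ 0.01797455, -0.02232976, -0.04022777]), 'gripper_force': 0.0, 'gripper_width': 0.9998693438608118}
scene [0.946 0.348 0.899] 0.039174886739999054
top [0.32  0.073 1.18 ] 0.028032073176757134
wrist [ 0.307 -0.55   0.374] -0.012923165208557142
```

View pics/scene0.png

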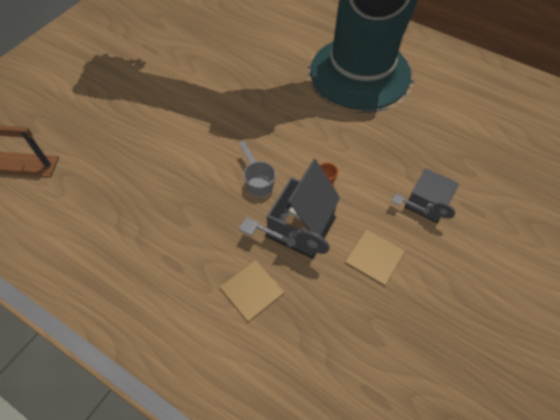

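View pics/top0.png

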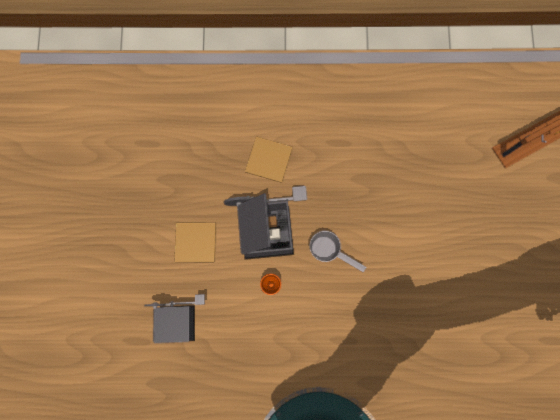

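Two boxes could be the target: A at scene (302,215) / top (265,228), larger with its flap half open, tab at scene (250,227) / top (299,193); and B at scene (430,195) / top (174,324), smaller with its flap shut. I choose A and check it in one enlarged crop.

```bash
python3 - <<'E'
import cv2,numpy as np
s=cv2.imread("pics/scene0.png")[150:270,230:350];t=cv2.imread("pics/top0.png")[175:275,215:315]
a=np.hstack([cv2.resize(s,(400,400),interpolation=2),cv2.resize(t,(400,400),interpolation=2)])
cv2.imwrite("pics/crop0.png",a)
E
```

```text
(no output)
```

View pics/crop0.png

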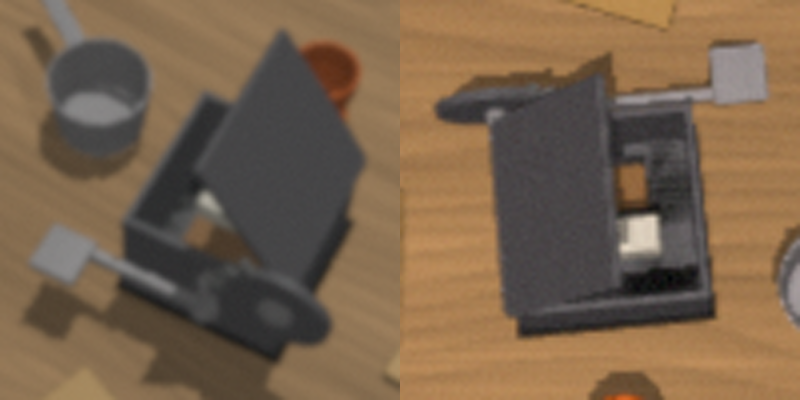

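Crop shows box A: tab centre scene (248.6,225.9) / top (299.5,193.2), flap half open with free edge scene (314.9,159)–(289.4,200) / top (265.8,193.8)–(268,247.5), front rim corners scene (267.5,217.5),(292,178.5) / top (287.5,201),(292.5,249). It's the larger one with a thumb tab.

```bash
python3 - <<'E'
from h import *
S=camera_params("scene");T=camera_params("top")
s=lambda x,y:(230+x/3.3333,150+y/3.3333)
t=lambda x,y:(215+(x-400)/4,175+y/4)
P={"tab":((62,253),(738,73)),"edge_-y":((198,167),(603,75)),"edge_+y":((283,30),(612,290)),
"hinge_-y":((265,275),(490,115)),"hinge_+y":((363,158),(515,315)),"rim_-y":((125,225),(690,105)),"rim_+y":((207,95),(710,295))}
R={}
for k,(a,b) in P.items():
    o=[(s(*a),S),(t(*b),T)];p=tri(o);R[k]=p
    print(k,np.round(p,4),[np.round(proj(p,c)-np.array(q),1) for q,c in o])
d=lambda a,b:np.round(np.linalg.norm(R[a]-R[b]),4)
print(d("edge_-y","edge_+y"),d("hinge_-y","edge_-y"),d("rim_-y","rim_+y"),d("hinge_+y","edge_+y"),d("hinge_+y","hinge_-y"))
print("tab z.055",onz(s(62,253),S,.055),onz(t(738,73),T,.055))
for k,px in dict(cup=(323,243),egg=(271,283),coA=(269,160),coB=(195,242)).items(): print(k,np.round(onz(px,T,.05 if k in("cup","egg") else .008),3))
E
```

```text
tab [0.5817 0.0404 0.0504] [array([-0.1, -0. ]), array([-0.1,  0.1])]
edge_-y [0.551  0.1157 0.1764] [array([-1.1, -0.2]), array([-0.9,  0.4])]
edge_+y [0.4407 0.1081 0.1729] [array([0.6, 0.1]), array([ 0.5, -0.2])]
hinge_-y [0.5489 0.1731 0.1042] [array([3.5, 0.5]), array([ 2.8, -1.3])]
hinge_+y [0.4367 0.168  0.0815] [array([-1. , -0.1]), array([-0.9,  0.4])]
rim_-y [0.5564 0.0698 0.0771] [array([-0.7, -0.1]), array([-0.6,  0.3])]
rim_+y [0.4477 0.0597 0.078 ] [array([-1. , -0.2]), array([-0.8,  0.4])]
0.1106 0.0923 0.1092 0.1093 0.1146
tab z.055 [0.58351548 0.04232665 0.055     ] [0.58072166 0.04031929 0.055     ]
cup [ 0.465 -0.012  0.05 ]
egg [0.375 0.106 0.05 ]
coA [0.676 0.113 0.008]
coB [0.474 0.288 0.008]
```

Measured points fit the text: tab z ≈ 0.05 (given 0.055), rim 0.078 (0.085), and edges 109–115 mm (110–112). The box yaw is about 95° and its centre about (0.497, 0.120). First I close the gripper and turn the tool to yaw 5°, then travel.

Emit:
{"op": "carry_out", "data": {"targets": [[[0,0,0],[0,0,0.0165]],[[0,0,0],[0,0,0.0165]],[[0,0,0],[0,0,0.0165]],[[0.2,-0.29,0],[0,0,0]],[[0.2,-0.29,0],[0,0,0]],[[0.2,-0.29,0],[0,0,0]],[[0.2,-0.29,0],[0,0,0]],[[0.2,-0.29,0],[0,0,0]]], "claw": 1}}

```text
t: 0.95
position: [0.3463, -0.3915, 0.4046]
eef_rot: [-180.0, 0.0, 4.9]
ft_force: [1.0, 0.5, -0.5]
gripper_width: 0.0
gripper_force: 0.0
```

Emit:
{"op": "carry_out", "data": {"targets": [[[0.2,-0.29,0],[0,0,0]],[[0.2,-0.29,0],[0,0,0]],[[0.2,-0.29,0],[0,0,0]],[[0.2,-0.29,0],[0,0,0]],[[0.2,-0.29,0],[0,0,0]],[[0.2,-0.29,0],[0,0,0]],[[0,0,0],[0,0,0]],[[0,0,0],[0,0,0]]]}}

```text
t: 1.75
position: [0.4718, -0.1723, 0.4045]
eef_rot: [-180.0, 0.0, 5.0]
ft_force: [-0.7, -0.6, -0.9]
gripper_width: -0.0
gripper_force: 0.0
```

Emit:
{"op": "carry_out", "data": {"targets": [[[0.2,-0.29,0],[0,0,0]],[[0.2,-0.29,0],[0,0,0]],[[0.2,-0.29,0],[0,0,0]],[[0.1,-0.29,0],[0,0,0]],[[0,0,0],[0,0,0]],[[0,0,0],[0,0,0]]]}}

```text
t: 2.35
position: [0.5434, -0.0277, 0.4044]
eef_rot: [180.0, 0.0, 4.8]
ft_force: [-0.5, -1.7, 0.1]
gripper_width: -0.002
gripper_force: 0.0
```

```bash
python3 - <<'E'
from h import *
import pickle
c=camera_params("wrist");i=capture("wrist");pickle.dump(c,open("w1.pkl","wb"))
cv2.imwrite("pics/w1.png",i[:,:,::-1]);print(proj([.5825,.041,.055],c),proj([.556,.070,.085],c))
E
```

```text
[224.66934165 159.23538531] [188.96801592 186.10310832]
```

View pics/w1.png

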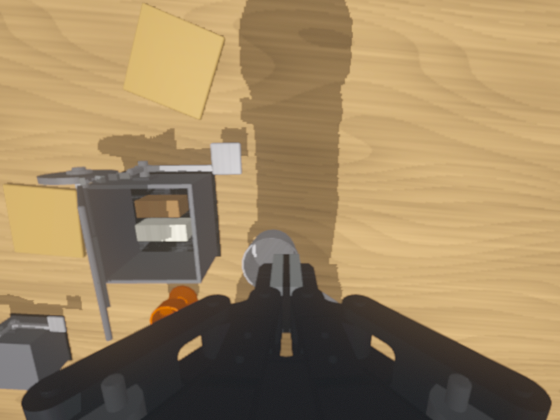

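The tab is at (226,158) against my predicted (225,159), so the measurement holds to about 1.5 mm. I centre over it and descend.

Emit:
{"op": "carry_out", "data": {"targets": [[[0.2,-0.265,0],[0,0,0]],[[0.2,-0.265,0],[0,0,0]],[[0,0,0],[0,0,0]],[[0,0,0.29],[0,0,0]],[[0,0,0.29],[0,0,0]],[[0,0,0.29],[0,0,0]],[[0,0,0.29],[0,0,0]],[[0,0,0],[0,0,0]]]}}

```text
t: 3.2
position: [0.5845, 0.0382, 0.2617]
eef_rot: [180.0, 0.4, 4.7]
ft_force: [-0.6, 0.4, 0.4]
gripper_width: 0.001
gripper_force: 0.0
```

Emit:
{"op": "carry_out", "data": {"targets": [[[0,0,0],[0,0,0]],[[0,0,0],[0,0,0]]]}}

```text
t: 3.4
position: [0.5866, 0.0398, 0.2675]
eef_rot: [180.0, -0.1, 4.8]
ft_force: [-0.1, 0.1, -0.1]
gripper_width: 0.002
gripper_force: 0.0
```

Emit:
{"op": "carry_out", "data": {"targets": [[[0,0,0.1],[0,0,0]],[[0,0,0.1],[0,0,0]],[[0,0,0.06],[0,0,0]],[[0,0,0.03],[0,0,0]],[[0,0,0.03],[0,0,0]],[[0,0,0.03],[0,0,0]],[[0,0,0],[0,0,0]]]}}

```text
t: 4.1
position: [0.5859, 0.0403, 0.2232]
eef_rot: [-180.0, 0.0, 4.9]
ft_force: [0.4, -0.4, -0.5]
gripper_width: 0.004
gripper_force: 0.0
```

```bash
python3 - <<'E'
from h import *
i=capture("wrist");cv2.imwrite("pics/w2.png",i[:,:,::-1]);s=bot.state();print(s["position"],s["ft_force"])
E
```

```text
[0.5860028  0.04043467 0.22343758] [-0.11812722 -0.212406    0.19003031]
```

View pics/w2.png

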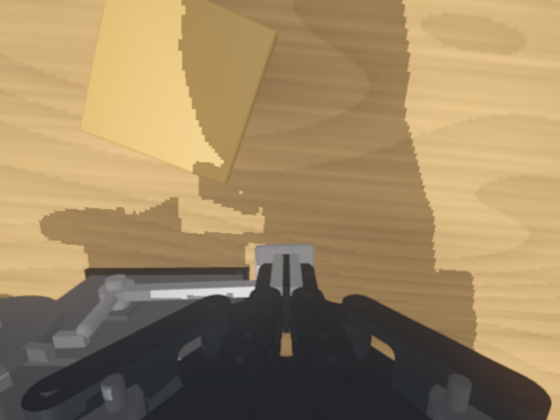

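The fingertips sit centred over the tab at (285,252). Pressing on in small steps.

Emit:
{"op": "carry_out", "data": {"targets": [[[0,0,0.03],[0,0,0]],[[0,0,0.03],[0,0,0]],[[0,0,0.03],[0,0,0]],[[0,0,0],[0,0,0]]]}}

```text
t: 4.55
position: [0.5859, 0.0405, 0.2122]
eef_rot: [-180.0, 0.0, 4.9]
ft_force: [-0.1, 0.4, -0.2]
gripper_width: -0.007
gripper_force: 0.0
```

```bash
python3 - <<'E'
from h import *
i=capture("wrist")[:,:,::-1];s=capture("scene")[:,:,::-1]
cv2.imwrite("pics/c3.png",np.hstack([cv2.resize(i[180:340,180:380],(450,360)),cv2.resize(s[150:270,190:310],(350,360))]))
E
```

```text
(no output)
```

View pics/c3.png

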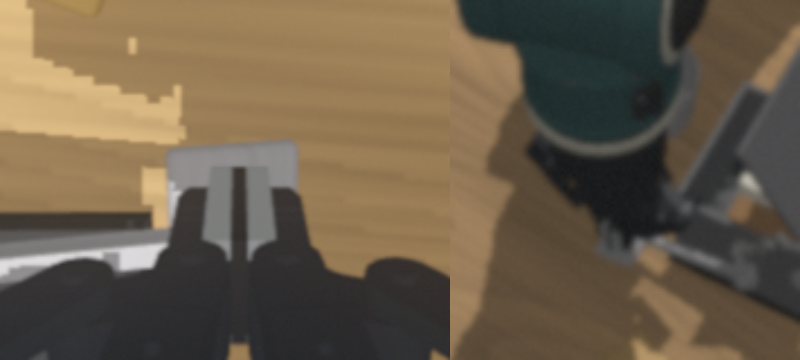

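The tab stays the same size under the tips as the camera descends, so it is going down with them. Continuing.

Emit:
{"op": "carry_out", "data": {"targets": [[[0,0,0.03],[0,0,0]],[[0,0,0.03],[0,0,0]]]}}

```text
t: 4.85
position: [0.586, 0.0405, 0.2054]
eef_rot: [-180.0, -0.0, 4.9]
ft_force: [-0.0, 1.2, 2.8]
gripper_width: -0.001
gripper_force: 1.4
```

Emit:
{"op": "carry_out", "data": {"targets": [[[0,0,0.02],[0,0,0]],[[0,0,0.02],[0,0,0]]]}}

```text
t: 5.05
position: [0.586, 0.0404, 0.2005]
eef_rot: [-180.0, 0.0, 4.9]
ft_force: [0.9, 0.6, 3.7]
gripper_width: 0.004
gripper_force: 1.3
```

Emit:
{"op": "carry_out", "data": {"targets": [[[0,0,0.02],[0,0,0]],[[0,0,0.02],[0,0,0]]]}}

```text
t: 5.25
position: [0.5859, 0.0404, 0.1957]
eef_rot: [-180.0, 0.0, 4.9]
ft_force: [0.2, 0.2, 3.8]
gripper_width: -0.0
gripper_force: 1.3
```

Emit:
{"op": "carry_out", "data": {"targets": [[[0,0,0.015],[0,0,0]],[[0,0,0],[0,0,0]]]}}

```text
t: 5.45
position: [0.5861, 0.0406, 0.1945]
eef_rot: [-180.0, -0.0, 4.9]
ft_force: [-3.7, 1.0, 14.5]
gripper_width: -0.004
gripper_force: 6.5
```

Emit:
{"op": "carry_out", "data": {"targets": [[[0,0,0.005],[0,0,0]],[[0,0,0],[0,0,0]]]}}

```text
t: 5.65
position: [0.5862, 0.0407, 0.1943]
eef_rot: [-180.0, -0.0, 4.9]
ft_force: [-4.8, 1.1, 19.3]
gripper_width: -0.001
gripper_force: 8.7
```

The force rose sharply with almost no movement and the tip is at 0.021, so the tab is on its stop. Retreating straight up, then checking.

Emit:
{"op": "carry_out", "data": {"targets": [[[0,0,-0.1],[0,0,0]],[[0,0,-0.25],[0,0,0]],[[0,0,-0.35],[0,0,0]],[[0,0,-0.35],[0,0,0]],[[0,0,-0.35],[0,0,0]],[[0,0,-0.35],[0,0,0]],[[0,0,0],[0,0,0]],[[0,0,0],[0,0,0]]]}}

```text
t: 6.45
position: [0.5858, 0.0401, 0.4042]
eef_rot: [180.0, -0.1, 4.8]
ft_force: [-0.4, -0.1, -0.2]
gripper_width: 0.004
gripper_force: 0.0
```

```bash
python3 - <<'E'
from h import *
import pickle
c=camera_params("wrist");s=bot.state();i=capture("wrist")[:,:,::-1];pickle.dump(c,open("w4.pkl","wb"))
cv2.imwrite("pics/w4.png",i);print(s["position"],proj([.5825,.0395,.055],c),proj([.5825,.0405,.022],c),proj([.5825,.0475,.022],c))
E
```

```text
[0.58584435 0.04014293 0.40416397] [285.43187936 203.40549053] [284.63783817 197.22405222] [278.96772712 196.75562683]
```

View pics/w4.png

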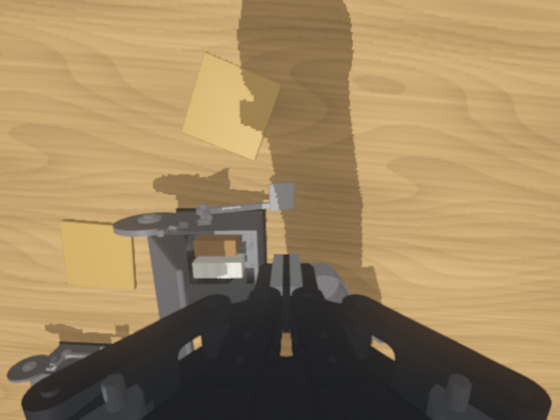

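The tab now shows at (282,196), matching a height of 0.022, and the bystanders are unmoved. Next I move above the flap line, about 48 mm in front of the hinge.

Emit:
{"op": "carry_out", "data": {"targets": [[[-0.17,-0.196,0],[0,0,0]],[[-0.17,-0.196,0],[0,0,0]],[[-0.17,-0.196,0],[0,0,0]],[[-0.17,-0.196,0],[0,0,0]],[[0,0,0],[0,0,0]],[[0,0,0],[0,0,0]],[[0,0,0.15],[0,0,0]],[[0,0,0.1],[0,0,0]]]}}

```text
t: 7.3
position: [0.497, 0.1263, 0.3719]
eef_rot: [180.0, 0.1, 4.8]
ft_force: [1.2, 0.0, 0.1]
gripper_width: -0.001
gripper_force: 0.0
```

Emit:
{"op": "carry_out", "data": {"targets": [[[0,0,0.05],[0,0,0]],[[0,0,0.05],[0,0,0]],[[0,0,0.05],[0,0,0]],[[0,0,0.05],[0,0,0]]]}}

```text
t: 7.7
position: [0.4968, 0.1271, 0.3492]
eef_rot: [-180.0, -0.0, 4.8]
ft_force: [0.4, -1.0, -0.1]
gripper_width: -0.001
gripper_force: 0.0
```

Emit:
{"op": "carry_out", "data": {"targets": [[[0,0,0.04],[0,0,0]],[[0,0,0.04],[0,0,0]],[[0,0,0.04],[0,0,0]],[[0,0,0.04],[0,0,0]]]}}

```text
t: 8.1
position: [0.4967, 0.1273, 0.3301]
eef_rot: [-180.0, -0.0, 4.9]
ft_force: [0.1, -0.2, 2.6]
gripper_width: -0.006
gripper_force: 1.1
```

Emit:
{"op": "carry_out", "data": {"targets": [[[0,0,0.04],[0,0,0]],[[0,0,0.04],[0,0,0]],[[0,0,0.04],[0,0,0]],[[0,0,0.04],[0,0,0]]]}}

```text
t: 8.5
position: [0.4967, 0.1272, 0.3107]
eef_rot: [-180.0, -0.0, 4.9]
ft_force: [-0.5, -0.2, 3.1]
gripper_width: -0.004
gripper_force: 1.3
```

Emit:
{"op": "carry_out", "data": {"targets": [[[0,0,0.04],[0,0,0]],[[0,0,0.04],[0,0,0]],[[0,0,0.04],[0,0,0]],[[0,0,0.04],[0,0,0]]]}}

```text
t: 8.9
position: [0.4967, 0.1271, 0.2915]
eef_rot: [180.0, 0.0, 4.9]
ft_force: [0.3, 0.0, 2.6]
gripper_width: -0.003
gripper_force: 1.6
```

Emit:
{"op": "carry_out", "data": {"targets": [[[0,0,0.04],[0,0,0]],[[0,0,0.04],[0,0,0]],[[0,0,0.03],[0,0,0]],[[0,0,0.03],[0,0,0]]]}}

```text
t: 9.3
position: [0.4967, 0.1271, 0.2748]
eef_rot: [180.0, 0.0, 4.9]
ft_force: [-0.7, -1.8, 3.3]
gripper_width: -0.005
gripper_force: 1.8
```

Emit:
{"op": "carry_out", "data": {"targets": [[[0,0,0.025],[0,0,0]],[[0,0,0.02],[0,0,0]]]}}

```text
t: 9.5
position: [0.4967, 0.1271, 0.2694]
eef_rot: [180.0, 0.0, 4.9]
ft_force: [1.0, -2.6, 3.2]
gripper_width: 0.003
gripper_force: 1.8
```

Tip at 0.096, with 6 mm to go, in small steps.

Emit:
{"op": "carry_out", "data": {"targets": [[[0,0,0.02],[0,0,0]],[[0,0,0.02],[0,0,0]],[[0,0,0],[0,0,0]]]}}

```text
t: 9.8
position: [0.4966, 0.1272, 0.2645]
eef_rot: [-180.0, 0.0, 4.9]
ft_force: [-0.4, -0.0, 0.2]
gripper_width: 0.002
gripper_force: 0.0
```

Emit:
{"op": "carry_out", "data": {"targets": [[[0,0,0.01],[0,0,0]],[[0,0,0],[0,0,0]]]}}

```text
t: 10.0
position: [0.4966, 0.1273, 0.2636]
eef_rot: [-180.0, 0.0, 4.9]
ft_force: [-0.3, 0.9, -0.3]
gripper_width: 0.004
gripper_force: 0.0
```

Emit:
{"op": "carry_out", "data": {"targets": [[[0,0,0.01],[0,0,0]],[[0,0,0.01],[0,0,0]],[[0,0,0],[0,0,0]]]}}

```text
t: 10.3
position: [0.4967, 0.1275, 0.2628]
eef_rot: [180.0, -0.0, 4.9]
ft_force: [-13.1, -4.7, 38.5]
gripper_width: 0.006
gripper_force: 19.2
```

Tip at 0.090 and hard against the rim: the flap is shut. Backing off at once and checking.

Emit:
{"op": "carry_out", "data": {"targets": [[[0,0,-0.1],[0,0,0]],[[0,0,-0.3],[0,0,0]],[[0,0,-0.35],[0,0,0]],[[0,0,-0.35],[0,0,0]],[[-0.3,0.1,-0.1],[0,0,0]],[[-0.3,0.1,0],[0,0,0]],[[0,0,0],[0,0,0]],[[0,0,0],[0,0,0]]]}}

```text
t: 11.1
position: [0.4267, 0.0971, 0.4058]
eef_rot: [180.0, -0.1, 4.8]
ft_force: [0.6, 0.8, -0.0]
gripper_width: -0.003
gripper_force: 0.0
```

```bash
python3 - <<'E'
from h import *
w=capture("wrist")[:,:,::-1];s=capture("scene")[:,:,::-1];st=bot.state();print(st["t"],st["position"],st["ft_force"])
cv2.imwrite("pics/c5.png",np.hstack([cv2.resize(w,(440,330)),cv2.resize(s[150:300,200:360],(352,330))]))
E
```

```text
11.2 [0.42746895 0.09745282 0.40535042] [ 0.29805248  0.0440621  -0.10491783]
```

View pics/c5.png

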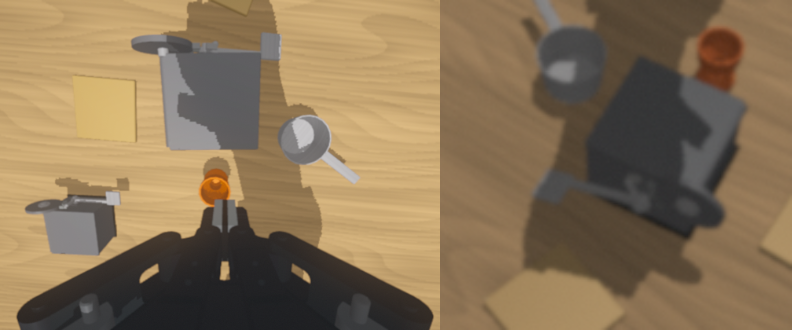

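The flap lies flat on the box (wrist 212,100), the tab is down (scene crop 553,186, about 9 px lower than at the start), and the cup, egg cup and coasters are in place. Handing in.

```bash
python3 -c "
from rig import bot
print(bot.close_job())"
```

```text
the job is handed in; nothing more can be done
None
```

I pressed the larger grey box's pawl tab down to its stop, then pushed the flap fully shut, and handed the job in at about 11 s with the tab down, the flap shut and the cup, egg cup and coasters unmoved; the last fingertip push on the shut flap peaked at 38.5 N before I backed off.

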